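# Stow the full gingerbread tin

### The arm

A 6-joint arm with a two-finger parallel gripper is mounted at the origin on the work surface. World frame = base frame: x ahead of the robot, y to its left, z up, the work surface at z = 0. Lengths are in m, angles in rad, forces in N, time in s.
With the tool pointing down it reaches from about 0.3 to 0.95 m from the base axis. Payload 3.1 kg.
Tool frame: the origin (TCP) lies midway between the tips of the shut fingers; the grasp point (between the pads) lies 19 mm behind it; z points along the fingers, y is the line along which they close (so a half turn about z gives the same grasp; the last joint's range is limited). The gripper opens to 85 mm and grips with 20 to 120 N. Pads are 22 mm wide; open, the fingers measure 114 mm over their backs; the gripper's body (76 mm by 85 mm) begins 54 mm behind the grasp point. The pads swing forward as they close: fully open they stand 13 mm farther back than shut.
Start: joints at [1.268, 0.308, 1.634, -0, 1.2, -0.07], TCP at [0.144, 0.608, 0.231] pointing down, gripper open.
Joint ranges: [-3.06, 3.06], [-0.79, 1.96], [0.05, 2.63], [-1.19, 4.34], [0.05, 2.64], [-2.94, 2.94]. Speed limits (rad/s): [2.79, 2.79, 3.14, 3.14, 3.14, 3.14].

### API

Orientations are given as a unit quaternion [x, y, z, w].
In Python, from workcell import ctrl gives the robot as it stands. The module is installed in compiled form; this text tells all that it offers.
- The arm moves only by the tool servo_tool, never from a script. Its argument "moves" is a list that holds one entry, the list of rows, each a list of 7 numbers: the shift along the tool's x, y, z in m, then the turn, a rotation vector about the tool's x, y, z in degrees, then the finger opening in m, from 0 to 0.0854. A call has 1 to 12 rows; each row shifts and turns the commanded pose from where the row before left it, along the tool's axes as they then stand; what a row does not reach is not made up. A row lasts 1/12 s, in which the tool goes at most 41.7 mm and 7.16 degrees, less where a joint would pass 70% of its speed; a pose out of reach is approached as far as the arm can. A call with a gripper value outside its range is refused whole. The fingers move at their own pace and stop on an object; the grip force is fixed at half the most. Time passes only in rows, so rows that do not move let the fingers close. It gives the time, the measured TCP pose, the force, the opening and the grip force at its end, in the units of the state.
- ctrl.get_state(): the state, without advancing time (a new reading comes with each control period).
- ctrl.camera(name): name is "scene" or "top" or "wrist"; returns a dict with "color" (480x640x3 uint8, red, green, blue), "camera_matrix" (3x3 intrinsics, pixels), "rvec" (rotation vector, rad) and "tvec" (3), from world to camera coordinates, as OpenCV has them. Camera axes: x right, y down, z forward; pixel columns grow to the right and rows downward; lengths in m; the calibration is good to about 2 mm. A picture is of the moment at which its call begins. There is no depth.
- ctrl.finish_job(): hands the job in; it is judged then, once.
The state is a dict: "time_s": time; "q": joint angles; "qvel": joint speeds; "joint_efforts": joint torques, N m; "position": TCP position; "tcp_rot": TCP orientation; "contact_force": force on the tool from outside, world axes, zero at the start; "moment": the same for the moment, N m; "grip_width": finger opening in m; "grasp_force": force on a finger pad.
Only numpy, scipy, OpenCV 4.12 (cv2) and the standard library are available. Lean on these libraries where they do the work, as an engineer would, in place of code of your own. Each camera call takes 0.05 s, during which the arm holds its last target. There are 200 camera calls.

### The job

One of the three identical lidded tins is packed with gingerbread, the other two are empty. Lift tins to feel which one is full, then slide that one wholly under the wire shelf, into the free place between the two glass jars there. Put any empty tin you lifted back where it stood; handle the tins gently and keep them upright, and leave the other things on the table alone.

Things in the scene. Friction and masses are not known exactly. Their poses are not given: they have to be found in the camera images.
- tin_a: One of three identical closed tins: plain tinplate, 100 x 100 mm, 89 mm high to the lid (lid skirt 105 mm square; it stays shut). On the lid stands a fixed arched handle: a 9 mm round bar along the tin's own y, straight for 48 mm on top, bar centre 119 mm above the table, 25 mm free under it, feet 72 mm apart. Origin: centre of the underside, z up. Yaw up to 0.6 rad either way at the start.
- tin_b: Second of the three tins; size, look, origin and axes as tin_a. Which tin is full changes from run to run: an empty one weighs about 0.26 kg, the full one 0.58 to 0.79 kg.
- tin_c: Third of the three identical tins, same in every way as tin_a to look at; origin and axes as tin_a.
- shelf: Low wire shelf fixed on the table: 408 mm wide (own y), 178 mm deep (own x), top 164 mm high, 150 mm free beneath, legs only at the corners (x +-85, y +-200 mm), open front and back. Origin: on the table under its centre, the middle of the free place. Own x points from its front (the side facing the tins, robot's left) to its back: a tin slides in along +x on the bare table; it can stand clear in front at x -155 mm.
- table: The wooden table; its top is the work surface at height 0. A tin slides on it with a push of about 2 to 8 N. Saucers (to 205 mm high) stand on top of the shelf over the end far from the robot (own y about +135 mm).
- jar_far: Closed glass storage jar with a metal lid, 80 mm across and 115 mm high, under the shelf at own y of about +137 mm of the shelf. Origin: centre of the underside. Leave alone.
- jar_near: Like jar_far, at own y of about -137 mm of the shelf. The gap between the jars is at least 170 mm. Leave alone.
- bowl: Small glass bowl, 120 mm across, 58 mm high, standing among the tins. Origin: centre of the underside. Leave alone.
- star_cutter: Star-shaped tinplate cookie cutter, 45 mm across, 25 mm high, standing between the tins and the bowl. Origin: centre of the underside. Leave alone.
- square_cutter: Square tinplate cutter 70 x 70 mm, 40 mm high, with an arched handle to 90 mm. Origin: centre of the underside. It is no tin. Leave alone.
- rolling_pin: Wooden rolling pin 410 mm long, 60 mm thick, lying along its own x. Origin: under its middle. Leave alone.
- pastry_wheel: Steel pastry wheel 160 mm long, lying along its own x. Origin: under its middle. Leave alone.
There are look-alikes about, which are no part of the job. What is shaped like the tin_c but pink is not meant.

How it is judged:
By the outcome, as a careful person would: the job done as asked, in the order asked, and still so for the second after the job is handed in, with the robot touching nothing.
It also fails if it takes over 67 s, if anything falls off the work surface, if the arm or the gripper's body presses on something with over 40 N, if the wrist force passes 120 N, or if a joint passes its speed limit or range.

## Working session

There is one attempt and no reset: what is moved stays moved. The work goes in short steps, Python scripts to look and compute and a tool call to move; the robot and the scene stay as the last step left them, time stands still between calls to the robot, and variables do not carry over. Pictures are saved under pics/ and viewed, at most 10 in all, crops included, and the job is handed in when it is done.

Besides the shell and the picture viewer there is one more tool, called after "Call:" as name(argument=value, ...), one argument or row to a line, values as JSON. servo_tool: Moves the arm, as the interface text tells. Its arguments: {"type":"object","properties":{"moves":{"type":"array"}},"required":["moves"]}

```bash
mkdir -p pics
cat > h.py <<'E'
import numpy as np, cv2
from workcell import ctrl
def ray(c,u,v):
    R=cv2.Rodrigues(np.array(c["rvec"],float))[0];t=np.array(c["tvec"],float).ravel()
    d=R.T@np.linalg.inv(np.array(c["camera_matrix"]))@np.array([u,v,1.]);o=-R.T@t
    return o,d
def onz(c,u,v,z):
    o,d=ray(c,u,v);return o+d*(z-o[2])/d[2]
def proj(c,P):
    return cv2.projectPoints(np.array(P,float).reshape(-1,1,3),np.array(c["rvec"],float),np.array(c["tvec"],float),np.array(c["camera_matrix"],float),None)[0].reshape(-1,2)
def snap(n,f):
    c=ctrl.camera(n);cv2.imwrite(f"pics/{f}.png",c["color"][...,::-1]);np.save(f"pics/{f}.npy",c,allow_pickle=True);return c
def load(f): return np.load(f"pics/{f}.npy",allow_pickle=True).item()
E
python3 -c "
from h import *
for n in ['top','scene']:
    c=snap(n,n+'0');o,_=ray(c,0,0);print(n,o,onz(c,320,240,0))
print(ctrl.get_state())"
```

```text
top [0.46030004 0.03482386 1.12526486] [0.49402626 0.08794348 0.        ]
scene [0.84942529 0.63633232 0.66381297] [0.50490974 0.00553965 0.        ]
{'time_s': 0.1, 'q': array([ 1.26833116e+00,  3.08910844e-01,  1.63506638e+00,  9.59568811e-06,
        1.19970856e+00, -6.97272315e-02]), 'qvel': array([-0.00105509, -0.00244929, -0.00401651,  0.00155818, -0.00058318,
       -0.00110051]), 'joint_efforts': array([ 1.97632289e-04, -4.16405010e+01, -2.77645826e+01, -5.15347722e-06,
        3.98249060e-03, -1.69330252e-05]), 'position': array([0.14396785, 0.60742144, 0.23016294]), 'tcp_rot': array([ 1.16108175e-01,  9.93236022e-01, -1.02766384e-03, -1.98031037e-04]), 'contact_force': array([-0.67519794, -0.77438028, -0.30812883]), 'moment': array([-0.02680813, -0.01958009, -0.02424479]), 'grasp_force': 0.0, 'grip_width': 0.08516935818015262}
```

View pics/top0.png

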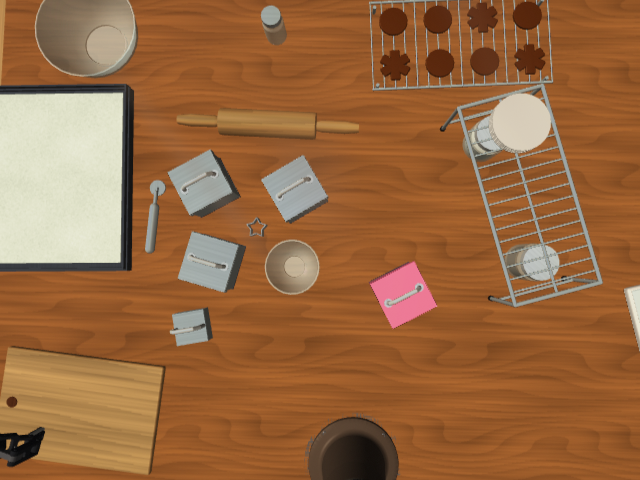

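View pics/scene0.png

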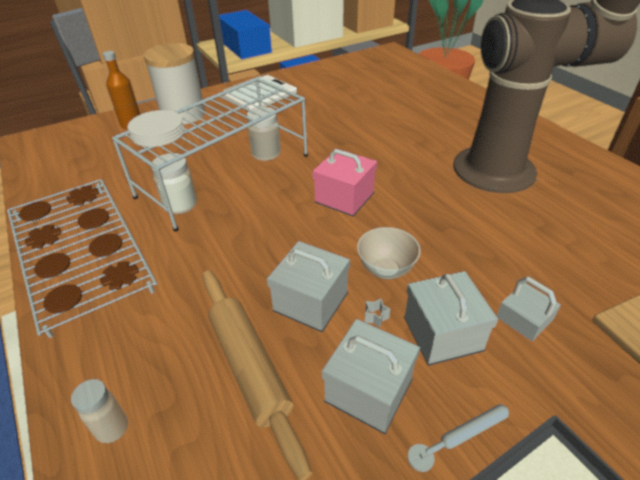

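The top view shows three grey tins with handles at about (203,183), (295,188) and (211,261). The look-alikes are the square cutter (192,327), which is smaller, and the pink tin (403,295). The shelf-top corners are near (460,107), (543,87), (600,283) and (515,305). The star cutter is at (257,228) and the bowl at (292,267).

```bash
cat > m.py <<'E'
from h import *
c=load('top0');im=c["color"];hsv=cv2.cvtColor(im,cv2.COLOR_RGB2HSV)
def quad(m,n=4):
    k=max(cv2.findContours(m,cv2.RETR_EXTERNAL,cv2.CHAIN_APPROX_NONE)[0],key=cv2.contourArea)
    return k
out=im.copy()
for nm,(u,v) in dict(a=(203,183),b=(295,188),c=(211,261),pink=(403,295)).items():
    x0,y0=u-42,v-42;p=hsv[y0:v+42,x0:u+42]
    h=((p[...,2]>200)&(p[...,1]<35)).astype(np.uint8)
    n,l,s,ce=cv2.connectedComponentsWithStats(h);i=1+np.argmax(s[1:,4]) if n>1 else 0
    r=cv2.minAreaRect(np.argwhere(l==i)[:,::-1].astype(np.float32)); 
    ctr=np.array(r[0])+[x0,y0]
    # lid face: flood of the lid grey
    q=im[y0:v+42,x0:u+42].copy();seed=(42-12,42+0) 
    print(nm,'handle',s[i,4],ctr,r[1],r[2],'->',onz(c,*ctr,.115).round(4))
    g=cv2.cvtColor(q,cv2.COLOR_RGB2GRAY); print('  grey samples',[g[42+dy,42+dx] for dx,dy in[(-14,-14),(14,-14),(-14,14),(14,14),(0,20),(20,0)]])
for p in [(460,107),(543,87),(600,283),(515,305)]:print('shelf',onz(c,*p,.164).round(4))
big=cv2.resize(im[140:300,140:340],(800,640),interpolation=cv2.INTER_CUBIC)[:600]
cv2.imwrite('pics/crop1.png',big[...,::-1])
E
python3 m.py
```

```text
a handle 1 [182. 191.] (0.0, 0.0) 0.0 -> [0.5854 0.3718 0.115 ]
  grey samples [np.uint8(162), np.uint8(168), np.uint8(166), np.uint8(161), np.uint8(173), np.uint8(164)]
b handle 1 [297. 181.] (0.0, 0.0) 0.0 -> [0.6114 0.1332 0.115 ]
  grey samples [np.uint8(162), np.uint8(166), np.uint8(172), np.uint8(168), np.uint8(170), np.uint8(163)]
c handle 7056 [210.5        260.49999237] (82.99998474121094, 82.99998474121094) 90.0 -> [0.4429 0.3071 0.115 ]
  grey samples [np.uint8(169), np.uint8(162), np.uint8(171), np.uint8(166), np.uint8(171), np.uint8(163)]
pink handle 1 [421. 284.] (0.0, 0.0) 0.0 -> [ 0.406  -0.1254  0.115 ]
  grey samples [np.uint8(160), np.uint8(160), np.uint8(159), np.uint8(159), np.uint8(159), np.uint8(159)]
shelf [ 0.7572 -0.1883  0.164 ]
shelf [ 0.7998 -0.3497  0.164 ]
shelf [ 0.4195 -0.46    0.164 ]
shelf [ 0.3731 -0.2984  0.164 ]
```

View pics/crop1.png

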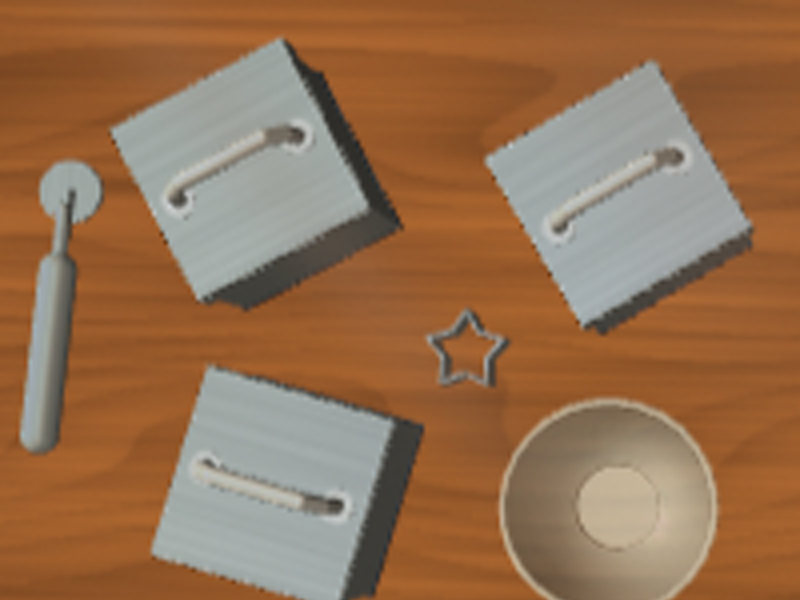

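The crop shows all three tins are plain grey with lid squares. In full-image pixels they are at about A (200,182), B (295,189) and C (209,262), so the candidates are confirmed. Next I'll measure the lids.

```bash
cat > m.py <<'E'
from h import *
c=load('top0');im=c["color"];hsv=cv2.cvtColor(im,cv2.COLOR_RGB2HSV)
m=((hsv[...,1]<60)&(hsv[...,2]>138)).astype(np.uint8)
pk=((hsv[...,0]>160)&(hsv[...,1]>60)&(hsv[...,2]>150)).astype(np.uint8)
for nm,(u,v),M in [('a',(200,182),m),('b',(295,189),m),('c',(209,262),m),('pink',(403,295),pk)]:
    ks=cv2.findContours(M,cv2.RETR_EXTERNAL,cv2.CHAIN_APPROX_NONE)[0]
    k=min(ks,key=lambda k:abs(cv2.pointPolygonTest(k,(u,v),True)) if cv2.contourArea(k)<500 else -cv2.pointPolygonTest(k,(u,v),True))
    W=np.array([onz(c,*p,.089)[:2] for p in k[:,0]],np.float32)
    r=cv2.minAreaRect(W*1000);a=r[2];a=(a+45)%90-45
    print(nm,np.round(r[0],1),np.round(r[1],1),'yaw',round(a,1))
# shelf: outline box
P=np.array([onz(c,*p,.157)[:2] for p in [(460,107),(543,87),(600,283),(515,305)]])
print('shelf ctr',P.mean(0),'edges',[np.linalg.norm(P[i]-P[i-1]).round(4) for i in range(4)])
ey=(P[0]+P[1]-P[2]-P[3]);print('ydir ang',np.degrees(np.arctan2(ey[1],ey[0])))
ex=(P[1]+P[2]-P[0]-P[3]);print('xdir ang',np.degrees(np.arctan2(ex[1],ex[0])))
big=cv2.resize(im[70:320,430:620],(608,800),interpolation=cv2.INTER_CUBIC);cv2.imwrite('pics/shelf.png',cv2.rotate(big,0)[...,::-1])
E
python3 m.py
```

```text
a [609.7 344.4] [103.4 103.4] yaw 29.7
b [601.4 141.9] [103.8 104.4] yaw 31.9
c [440.4 320.6] [103.1 103.7] yaw -14.9
pink [382.5 -92.5] [106.5 104.4] yaw 28.0
shelf ctr [ 0.58831789 -0.32672905] edges [np.float64(0.4025), np.float64(0.1681), np.float64(0.3989), np.float64(0.1693)]
ydir ang 16.08086996138984
xdir ang -74.58443045135824
```

Run:
```python
from h import *
c=load('top0');s=load('scene0')
big=cv2.resize(s["color"][70:240,100:330],(800,591),interpolation=cv2.INTER_CUBIC);cv2.imwrite('pics/shelf.png',big[...,::-1])
```

```text
(no output)
```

View pics/shelf.png

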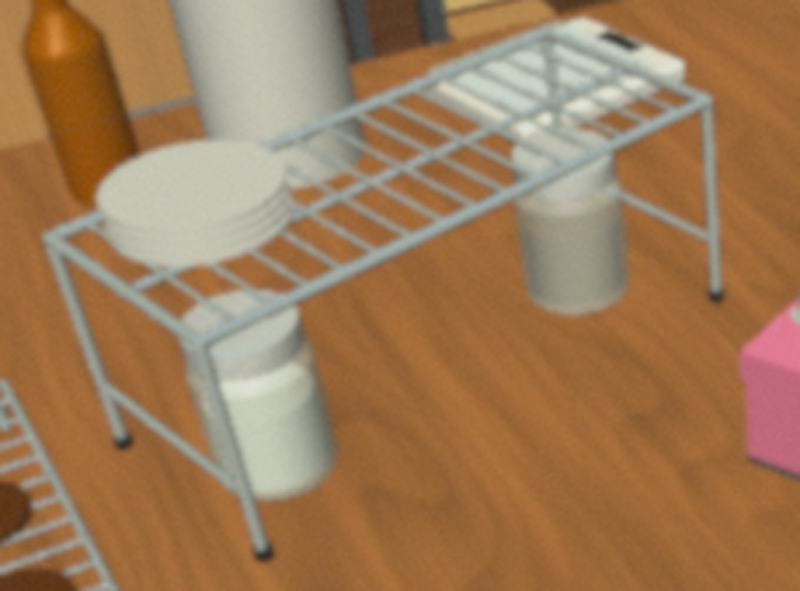

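The shelf crop shows the free place between the jars clear, with the feet at full-image pixels of about (135,196), (175,228) and (306,155). I'll check those feet and work out the first move.

```bash
cat > g.py <<'E'
import sys
from h import *
from scipy.spatial.transform import Rotation as Rn
def pose(yaw,tilt=0): # tool y at world angle yaw (deg), z down, then tilt about tool y
    a=np.radians(yaw);y=np.array([np.cos(a),np.sin(a),0]);z=np.array([0,0,-1.])
    return Rn.from_matrix(np.array([np.cross(y,z),y,z]).T)*Rn.from_euler('y',tilt,degrees=True)
def go(p,yaw,tilt=0):
    s=ctrl.get_state();R=Rn.from_quat(s["tcp_rot"])
    print('t',round(s["time_s"],2),'pos',s["position"].round(4),'F',s["contact_force"].round(2),'w',round(s["grip_width"],4))
    print('shift',(R.inv().apply(np.array(p)-s["position"])*1000).round(1),'rot',np.degrees((R.inv()*pose(yaw,tilt)).as_rotvec()).round(2),'q',s["q"].round(2))
if __name__=='__main__':
    v=[float(x) for x in sys.argv[1:]];go(v[:3],v[3],v[4] if len(v)>4 else 0)
E
python3 g.py .440 .321 .2 -14.9
python3 - <<'E'
from h import *
s=load('scene0')
C=np.array([.588,-.327]);a=np.radians(-74.2);ex=np.array([np.cos(a),np.sin(a)]);ey=np.array([-ex[1],ex[0]])
for p in [(135.4,196.5),(175.3,228.1),(305.6,154.8)]:
    w=onz(s,*p,.003)[:2];print(w,(w-C)@ex,(w-C)@ey)
E
```

```text
t 0.1 pos [0.144  0.6074 0.2302] F [-0.68 -0.77 -0.31] w 0.0852
shift [-354.1 -210.4   30.5] rot [-1.000e-01  9.000e-02  9.156e+01] q [ 1.27  0.31  1.64  0.    1.2  -0.07]
[ 0.80518821 -0.34857733] 0.07989815808460898 0.20310732068211426
[ 0.75741337 -0.18743974] -0.08815947838996453 0.20101209895803462
[ 0.37514733 -0.29747156] -0.08636837668321887 -0.19677065651901993
```

Call:
servo_tool(
  moves=[
    [[-0.0295,-0.0175,0.0025,0,0,0,0.06],[-0.0295,-0.0175,0.0025,0,0,0,0.06],[-0.0295,-0.0175,0.0025,0,0,0,0.06],[-0.0295,-0.0175,0.0025,0,0,0,0.06],[-0.0295,-0.0175,0.0025,0,0,0,0.06],[-0.0295,-0.0175,0.0025,0,0,0,0.06],[-0.0295,-0.0175,0.0025,0,0,0,0.06],[-0.0295,-0.0175,0.0025,0,0,0,0.06],[-0.0295,-0.0175,0.0025,0,0,0,0.06],[-0.0295,-0.0175,0.0025,0,0,0,0.06],[-0.0295,-0.0175,0.0025,0,0,0,0.06],[-0.0295,-0.0175,0.0025,0,0,0,0.06]],
  ],
)

```text
time_s: 1.1
position: [0.4408, 0.3206, 0.2007]
tcp_rot: [0.116, 0.993, -0.0, -0.0]
contact_force: [-0.4, 0.3, -0.2]
grip_width: 0.06
grasp_force: 0.0
```

Call:
servo_tool(
  moves=[
    [[0,0,0,0,0,7,0.06],[0,0,0,0,0,7,0.06],[0,0,0,0,0,7,0.06],[0,0,0,0,0,7,0.06],[0,0,0,0,0,7,0.06],[0,0,0,0,0,7,0.06],[0,0,0,0,0,7,0.06],[0,0,0,0,0,7,0.06],[0,0,0,0,0,7,0.06],[0,0,0,0,0,7,0.06],[0,0,0,0,0,7,0.06],[0,0,0,0,0,7,0.06]],
  ],
)

```text
time_s: 2.1
position: [0.4398, 0.3218, 0.2007]
tcp_rot: [0.753, 0.658, -0.001, -0.0]
contact_force: [0.5, 0.3, 1.1]
grip_width: 0.0602
grasp_force: 0.0
```

Call:
servo_tool(
  moves=[
    [[0,0,0,0,0,5,0.06],[0,0,0,0,0,2.5,0.06],[0,0,0,0,0,0,0.06],[0,0,0,0,0,0,0.06]],
  ],
)

```text
time_s: 2.43
position: [0.4399, 0.322, 0.2009]
tcp_rot: [0.792, 0.61, -0.0, -0.0]
contact_force: [-0.2, 0.5, 0.6]
grip_width: 0.0597
grasp_force: 0.0
```

```bash
python3 g.py .440 .321 .1 -14.9; python3 -c "
from h import *
c=snap('wrist','w1');print(proj(c,[[.4404,.3206,.119]]))"
```

```text
t 2.43 pos [0.4399 0.322  0.2009] F [-0.18  0.49  0.6 ] w 0.0597
shift [ -0.8   0.4 100.9] rot [-0.03  0.04  0.14] q [ 0.55  0.19  1.85 -0.    1.1   0.81]
[[325.06070356 257.65858914]]
```

View pics/w1.png

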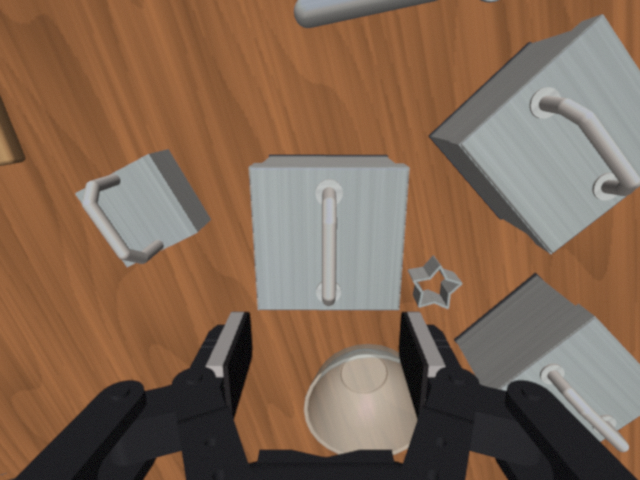

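The wrist view shows the plain tin C centred at about (329,240), with its bar at column 329 against 325 midway between the fingers. The bowl is at (362,400) and the star at (435,285), both clear. I'll correct by 2.5 mm and descend.

Call:
servo_tool(
  moves=[
    [[0.001,0.0005,0.01,0,0,0,0.06],[0.001,0.0005,0.01,0,0,0,0.06],[0.001,0.0005,0.01,0,0,0,0.06],[0,0.0005,0.01,0,0,0,0.06],[0,0.0005,0.01,0,0,0,0.06],[0,0,0.01,0,0,0,0.06],[0,0,0.01,0,0,0,0.06],[0,0,0.01,0,0,0,0.06],[0,0,0.01,0,0,0,0.06],[0,0,0.007,0,0,0,0.06],[0,0,0.004,0,0,0,0.06],[0,0,0,0,0,0,0.04]],
  ],
)

```text
time_s: 3.48
position: [0.4427, 0.3239, 0.099]
tcp_rot: [0.792, 0.61, -0.001, -0.0]
contact_force: [-0.4, -0.9, -0.2]
grip_width: 0.0495
grasp_force: 0.0
```

Call:
servo_tool(
  moves=[
    [[0,0,0,0,0,0,0.03],[0,0,0,0,0,0,0.02],[0,0,0,0,0,0,0.014],[0,0,0,0,0,0,0.01],[0,0,0,0,0,0,0.005],[0,0,0,0,0,0,0.0],[0,0,0,0,0,0,0.0],[0,0,0,0,0,0,0.0]],
  ],
)

```text
time_s: 4.15
position: [0.4434, 0.3248, 0.101]
tcp_rot: [0.793, 0.61, 0.0, -0.0]
contact_force: [-2.6, 0.8, 5.7]
grip_width: 0.0072
grasp_force: 58.7
```

```bash
python3 g.py .440 .321 .1 -14.9
```

```text
t 4.15 pos [0.4434 0.3248 0.101 ] F [-2.56  0.83  5.69] w 0.0072
shift [-4.6 -2.3  1. ] rot [-0.01 -0.04  0.05] q [0.55 0.33 1.91 0.   0.91 0.81]
```

Call:
servo_tool(
  moves=[
    [[0,0,-0.004,0,0,0,0.0],[0,0,-0.006,0,0,0,0.0],[0,0,-0.006,0,0,0,0.0],[0,0,-0.006,0,0,0,0.0],[0,0,-0.005,0,0,0,0.0],[0,0,-0.003,0,0,0,0.0],[0,0,0,0,0,0,0.0],[0,0,0,0,0,0,0.0],[0,0,0,0,0,0,0.0]],
  ],
)

```text
time_s: 4.9
position: [0.4432, 0.3242, 0.1301]
tcp_rot: [0.792, 0.61, -0.0, -0.0]
contact_force: [-0.3, -0.3, -1.8]
grip_width: 0.0072
grasp_force: 58.4
```

Call:
servo_tool(
  moves=[
    [[0,0,0,0,0,0,0.0],[0,0,0,0,0,0,0.0]],
  ],
)

```text
time_s: 5.07
position: [0.4431, 0.3242, 0.1299]
tcp_rot: [0.792, 0.61, -0.0, -0.0]
contact_force: [0.2, -0.4, -3.1]
grip_width: 0.0067
grasp_force: 58.4
```

Call:
servo_tool(
  moves=[
    [[0,0,0,0,0,0,0.0],[0,0,0,0,0,0,0.0]],
  ],
)

```text
time_s: 5.23
position: [0.4433, 0.3243, 0.13]
tcp_rot: [0.792, 0.61, -0.0, -0.0]
contact_force: [-0.4, 0.1, -3.2]
grip_width: 0.0069
grasp_force: 58.4
```

It pulls about 2.7 N, so C is empty. I'll put it back.

Call:
servo_tool(
  moves=[
    [[0,0,0.006,0,0,0,0.0],[0,0,0.007,0,0,0,0.0],[0,0,0.006,0,0,0,0.0],[0,0,0.004,0,0,0,0.0],[0,0,0.003,0,0,0,0.0],[0,0,0.0015,0,0,0,0.0],[0,0,0.001,0,0,0,0.0],[0,0,0,0,0,0,0.0],[0,0,0,0,0,0,0.015],[0,0,0,0,0,0,0.03],[0,0,0,0,0,0,0.045],[0,0,0,0,0,0,0.06]],
  ],
)

```text
time_s: 6.23
position: [0.444, 0.3247, 0.1025]
tcp_rot: [0.792, 0.61, 0.001, 0.0]
contact_force: [-0.5, 0.2, -0.0]
grip_width: 0.0505
grasp_force: 0.0
```

Call:
servo_tool(
  moves=[
    [[0,0,0,0,0,0,0.06],[0,0,-0.01,0,0,0,0.06],[0,0,-0.015,0,0,0,0.06],[0,0,-0.02,0,0,0,0.06],[0,0,-0.025,0,0,0,0.06],[0,0,-0.03,0,0,0,0.06],[0,0,0,0,0,0,0.06]],
  ],
)

```text
time_s: 6.82
position: [0.4474, 0.3269, 0.2093]
tcp_rot: [0.792, 0.61, 0.006, 0.001]
contact_force: [0.8, -0.0, 0.6]
grip_width: 0.0597
grasp_force: 0.0
```

```bash
python3 g.py .610 .345 .2 29.7;python3 g.py .602 .142 .2 31.9; python3 -c "
from h import *
from scipy.spatial.transform import Rotation
c=snap('wrist','w2');w=load('w1')
for d,k in ((w,'before'),(c,'after')):
    im=d['color'];g=cv2.cvtColor(im,cv2.COLOR_RGB2HSV);m=((g[...,1]<60)&(g[...,2]>135)).astype(np.uint8)
    ks=cv2.findContours(m,cv2.RETR_EXTERNAL,cv2.CHAIN_APPROX_NONE)[0]
    for x in ks:
        if cv2.contourArea(x)>8000:
            r=cv2.minAreaRect(np.array([onz(d,*p,.089)[:2] for p in x[:,0]],np.float32)*1000);print(k,np.round(r[0],1),np.round(r[1],1),round((r[2]+45)%90-45,1))
"
```

```text
t 6.82 pos [0.4474 0.3269 0.2093] F [ 0.81 -0.03  0.57] w 0.0597
shift [ 59.  152.5  11.2] rot [  0.69  -0.31 -44.53] q [0.55 0.19 1.83 0.   1.11 0.81]
t 6.82 pos [0.4474 0.3269 0.2093] F [ 0.81 -0.03  0.57] w 0.0597
shift [-139.2  196.7    9.8] rot [  0.7   -0.3  -46.73] q [0.55 0.19 1.83 0.   1.11 0.81]
before [432.5 177.9] [100.   90.4] -14.7
before [443.1 322.4] [109.1 104.1] -14.7
before [610.6 343.4] [102.3 104. ] 29.7
after [435.4 177.5] [98.7 96.7] -10.2
after [443.3 322.5] [110.8 104.2] -14.9
after [610.6 343.5] [102.4 104.2] 29.7
```

C stands within 0.3 mm of where it was. Next is tin A.

Call:
servo_tool(
  moves=[
    [[0.0118,0.0305,0.0015,0,0,0,0.06],[0.0118,0.0305,0.0015,0,0,0,0.06],[0.0118,0.0305,0.0015,0,0,0,0.06],[0.0118,0.0305,0.0015,0,0,0,0.06],[0.0118,0.0305,0.0015,0,0,0,0.06],[0,0,0,0,0,-6.4,0.06],[0,0,0,0,0,-6.4,0.06],[0,0,0,0,0,-6.4,0.06],[0,0,0,0,0,-6.4,0.06],[0,0,0,0,0,-6.4,0.06],[0,0,0,0,0,-6.4,0.06],[0,0,0,0,0,-6.1,0.06]],
  ],
)

```text
time_s: 7.87
position: [0.6052, 0.342, 0.1932]
tcp_rot: [0.5, 0.866, -0.001, -0.001]
contact_force: [-0.1, -0.0, 0.2]
grip_width: 0.0598
grasp_force: 0.0
```

Call:
servo_tool(
  moves=[
    [[0,0,0,0,0,0,0.06],[0,0,0,0,0,0,0.06],[0,0,0,0,0,0,0.06]],
  ],
)

```text
time_s: 8.12
position: [0.6056, 0.3422, 0.1938]
tcp_rot: [0.504, 0.864, -0.0, -0.0]
contact_force: [0.4, 0.3, -0.6]
grip_width: 0.0601
grasp_force: 0.0
```

```bash
python3 g.py .6105 .344 .1 29.7; python3 -c "
from h import *
c=snap('wrist','w3')
print(proj(c,[[.6105,.344,.119]]))
im=c['color'];g=cv2.cvtColor(im,cv2.COLOR_RGB2HSV);m=((g[...,1]<60)&(g[...,2]>135)).astype(np.uint8)
for x in cv2.findContours(m,cv2.RETR_EXTERNAL,cv2.CHAIN_APPROX_NONE)[0]:
    if cv2.contourArea(x)>8000:
        r=cv2.minAreaRect(np.array([onz(c,*p,.089)[:2] for p in x[:,0]],np.float32)*1000);print(np.round(r[0],1),np.round(r[1],1),round((r[2]+45)%90-45,1))
g3=g[140:330,290:360];print([ (y+140, 290+int(np.median(np.where((g3[y,:,0]<25)&(g3[y,:,2]>150)&(g3[y,:,1]>8))[0])) if ((g3[y,:,0]<25)&(g3[y,:,2]>150)&(g3[y,:,1]>8)).sum()>3 else None) for y in range(10,190,20)])
"
```

```text
t 8.12 pos [0.6056 0.3422 0.1938] F [ 0.44  0.31 -0.62] w 0.0601
shift [-0.9  5.3 93.7] rot [-0.06 -0.   -0.17] q [ 0.45  0.48  1.48 -0.    1.19 -0.06]
[[332.23131328 260.39241425]]
[466.4 178.7] [ 70.6 104.3] 14.1
[610.6 343.5] [104.1 103.7] 29.6
[448.1 325.9] [119.7 110.2] -14.9
[(150, 339), (170, None), (190, 334), (210, None), (230, 330), (250, 330), (270, 330), (290, 333), (310, None)]
```

Call:
servo_tool(
  moves=[
    [[0,0.0015,0.01,0,0,0,0.06],[0,0.0015,0.01,0,0,0,0.06],[0,0.001,0.01,0,0,0,0.06],[0,0.001,0.01,0,0,0,0.06],[0,0,0.01,0,0,0,0.06],[0,0,0.01,0,0,0,0.06],[0,0,0.01,0,0,0,0.06],[0,0,0.01,0,0,0,0.06],[0,0,0.007,0,0,0,0.06],[0,0,0.005,0,0,0,0.06],[0,0,0.002,0,0,0,0.06],[0,0,0,0,0,0,0.04]],
  ],
)

```text
time_s: 9.17
position: [0.6101, 0.3447, 0.0997]
tcp_rot: [0.503, 0.865, -0.0, -0.0]
contact_force: [-0.0, -0.7, 0.1]
grip_width: 0.0493
grasp_force: 0.0
```

Call:
servo_tool(
  moves=[
    [[0,0,0,0,0,0,0.03],[0,0,0,0,0,0,0.02],[0,0,0,0,0,0,0.014],[0,0,0,0,0,0,0.01],[0,0,0,0,0,0,0.005],[0,0,0,0,0,0,0.0],[0,0,0,0,0,0,0.0],[0,0,0,0,0,0,0.0]],
  ],
)

```text
time_s: 9.83
position: [0.6101, 0.3447, 0.101]
tcp_rot: [0.503, 0.865, -0.0, -0.0]
contact_force: [-4.2, -1.6, 5.4]
grip_width: 0.0067
grasp_force: 58.9
```

Call:
servo_tool(
  moves=[
    [[0,0,-0.004,0,0,0,0.0],[0,0,-0.006,0,0,0,0.0],[0,0,-0.006,0,0,0,0.0],[0,0,-0.006,0,0,0,0.0],[0,0,-0.005,0,0,0,0.0],[0,0,-0.003,0,0,0,0.0],[0,0,0,0,0,0,0.0],[0,0,0,0,0,0,0.0],[0,0,0,0,0,0,0.0],[0,0,0,0,0,0,0.0],[0,0,0,0,0,0,0.0]],
  ],
)

```text
time_s: 10.75
position: [0.6099, 0.3447, 0.1297]
tcp_rot: [0.503, 0.865, -0.0, -0.0]
contact_force: [0.8, -0.6, -1.3]
grip_width: 0.0067
grasp_force: 58.4
```

Call:
servo_tool(
  moves=[
    [[0,0,0,0,0,0,0.0],[0,0,0,0,0,0,0.0]],
  ],
)

```text
time_s: 10.92
position: [0.6101, 0.3448, 0.13]
tcp_rot: [0.503, 0.865, -0.0, -0.0]
contact_force: [0.1, -0.7, -3.6]
grip_width: 0.0066
grasp_force: 58.4
```

A is also empty, pulling about 2.5 N. I'll put it back and go to B.

Call:
servo_tool(
  moves=[
    [[0,0,0.006,0,0,0,0.0],[0,0,0.007,0,0,0,0.0],[0,0,0.006,0,0,0,0.0],[0,0,0.004,0,0,0,0.0],[0,0,0.003,0,0,0,0.0],[0,0,0.0015,0,0,0,0.0],[0,0,0.001,0,0,0,0.0],[0,0,0,0,0,0,0.0],[0,0,0,0,0,0,0.015],[0,0,0,0,0,0,0.03],[0,0,0,0,0,0,0.045],[0,0,0,0,0,0,0.06]],
  ],
)

```text
time_s: 11.92
position: [0.611, 0.3452, 0.1028]
tcp_rot: [0.503, 0.865, 0.001, 0.001]
contact_force: [0.0, -0.2, -0.1]
grip_width: 0.0503
grasp_force: 0.0
```

Call:
servo_tool(
  moves=[
    [[0,0,0,0,0,0,0.06],[0,0,-0.01,0,0,0,0.06],[0,0,-0.015,0,0,0,0.06],[0,0,-0.02,0,0,0,0.06],[0,0,-0.025,0,0,0,0.06],[0,0,-0.03,0,0,0,0.06],[0,0,0,0,0,0,0.06]],
  ],
)

```text
time_s: 12.5
position: [0.6149, 0.3472, 0.212]
tcp_rot: [0.503, 0.865, 0.006, 0.004]
contact_force: [0.9, 0.4, 1.8]
grip_width: 0.06
grasp_force: 0.0
```

```bash
python3 g.py .602 .142 .2 31.9; python3 -c "
from h import *
c=snap('wrist','w4')
im=c['color'];g=cv2.cvtColor(im,cv2.COLOR_RGB2HSV);m=((g[...,1]<60)&(g[...,2]>135)).astype(np.uint8)
for x in cv2.findContours(m,cv2.RETR_EXTERNAL,cv2.CHAIN_APPROX_NONE)[0]:
    if cv2.contourArea(x)>8000:
        r=cv2.minAreaRect(np.array([onz(c,*p,.089)[:2] for p in x[:,0]],np.float32)*1000);print(np.round(r[0],1),np.round(r[1],1),round((r[2]+45)%90-45,1))
"
```

```text
t 12.5 pos [0.6149 0.3472 0.212 ] F [0.86 0.43 1.82] w 0.06
shift [-171.9 -113.    10.4] rot [ 0.88  0.07 -2.23] q [ 0.45  0.47  1.45  0.    1.21 -0.07]
[467.4 177.7] [ 68.8 104.9] 14.4
[611.  343.7] [104.1 104.4] 29.6
[448.6 326. ] [120.2 111.1] -15.0
[686.1 543.5] [136.9  49.2] 1.7
```

Call:
servo_tool(
  moves=[
    [[-0.0287,-0.0179,0,0,0,0,0.06],[-0.0287,-0.0179,0,0,0,0,0.06],[-0.0287,-0.0179,0,0,0,0,0.06],[-0.0287,-0.0179,0,0,0,0,0.06],[-0.0287,-0.0179,0,0,0,0,0.06],[-0.0287,-0.0179,0,0,0,-2.2,0.06],[0,0,0,0,0,0,0.06],[0,0,0,0,0,0,0.06],[0,0,0,0,0,0,0.06],[0,0,0,0,0,0,0.06]],
  ],
)

```text
time_s: 13.38
position: [0.6022, 0.1432, 0.2018]
tcp_rot: [0.486, 0.874, 0.0, -0.0]
contact_force: [-0.2, 0.0, 0.5]
grip_width: 0.0605
grasp_force: 0.0
```

```bash
python3 g.py .602 .142 .1 31.9; python3 -c "
from h import *
c=snap('wrist','w5')
im=c['color'];g=cv2.cvtColor(im,cv2.COLOR_RGB2HSV);m=((g[...,1]<60)&(g[...,2]>135)).astype(np.uint8)
for x in cv2.findContours(m,cv2.RETR_EXTERNAL,cv2.CHAIN_APPROX_NONE)[0]:
    if cv2.contourArea(x)>8000:
        r=cv2.minAreaRect(np.array([onz(c,*p,.089)[:2] for p in x[:,0]],np.float32)*1000);print(np.round(r[0],1),np.round(r[1],1),round((r[2]+45)%90-45,1))
"
```

```text
t 13.38 pos [0.6022 0.1432 0.2018] F [-0.18  0.03  0.51] w 0.0605
shift [ -1.   -0.8 101.8] rot [ 0.02 -0.03  0.  ] q [ 0.16  0.32  1.67  0.    1.14 -0.39]
[602.3 141.2] [104.2 103.5] 31.9
[448.5 151.7] [105.1 104.4] 31.9
[629.5 310.7] [103.3  31.6] 31.9
```

Call:
servo_tool(
  moves=[
    [[-0.0005,-0.0005,0.01,0,0,0,0.06],[-0.0005,-0.0005,0.01,0,0,0,0.06],[0,0,0.01,0,0,0,0.06],[0,0,0.01,0,0,0,0.06],[0,0,0.01,0,0,0,0.06],[0,0,0.01,0,0,0,0.06],[0,0,0.01,0,0,0,0.06],[0,0,0.01,0,0,0,0.06],[0,0,0.01,0,0,0,0.06],[0,0,0.007,0,0,0,0.06],[0,0,0.005,0,0,0,0.06],[0,0,0,0,0,0,0.04]],
  ],
)

```text
time_s: 14.43
position: [0.6009, 0.1405, 0.0982]
tcp_rot: [0.486, 0.874, -0.001, -0.001]
contact_force: [-0.7, 0.2, -0.1]
grip_width: 0.0496
grasp_force: 0.0
```

Call:
servo_tool(
  moves=[
    [[0,0,0,0,0,0,0.03],[0,0,0,0,0,0,0.02],[0,0,0,0,0,0,0.014],[0,0,0,0,0,0,0.01],[0,0,0,0,0,0,0.005],[0,0,0,0,0,0,0.0],[0,0,0,0,0,0,0.0],[0,0,0,0,0,0,0.0]],
  ],
)

```text
time_s: 15.1
position: [0.6017, 0.1403, 0.1005]
tcp_rot: [0.486, 0.874, -0.0, -0.0]
contact_force: [-3.4, -3.0, 6.4]
grip_width: 0.0067
grasp_force: 58.6
```

Call:
servo_tool(
  moves=[
    [[0,0,-0.004,0,0,0,0.0],[0,0,-0.006,0,0,0,0.0],[0,0,-0.006,0,0,0,0.0],[0,0,-0.006,0,0,0,0.0],[0,0,-0.005,0,0,0,0.0],[0,0,-0.003,0,0,0,0.0],[0,0,0,0,0,0,0.0],[0,0,0,0,0,0,0.0],[0,0,0,0,0,0,0.0],[0,0,0,0,0,0,0.0],[0,0,0,0,0,0,0.0]],
  ],
)

```text
time_s: 16.02
position: [0.6015, 0.1406, 0.1293]
tcp_rot: [0.486, 0.874, -0.0, -0.0]
contact_force: [-0.2, 0.5, -6.8]
grip_width: 0.0068
grasp_force: 58.5
```

```bash
python3 g.py .547 -.183 .13 15.8
```

```text
t 16.02 pos [0.6015 0.1406 0.1293] F [-0.24  0.54 -6.79] w 0.0068
shift [-246.1 -217.1   -0.6] rot [-5.000e-02 -1.000e-02  1.606e+01] q [ 0.16  0.4   1.73  0.    1.01 -0.4 ]
```

B is full at 6.8 N. I'll carry it to the staging place in front of the shelf.

Call:
servo_tool(
  moves=[
    [[-0.006,-0.0053,0,0,0,0,0.0],[-0.012,-0.0106,0,0,0,0,0.0],[-0.0165,-0.01455,0,0,0,0,0.0],[-0.018,-0.0159,0,0,0,0,0.0],[-0.018,-0.0159,0,0,0,0,0.0],[-0.018,-0.0159,0,0,0,0,0.0],[-0.018,-0.0159,0,0,0,0,0.0],[-0.018,-0.0159,0,0,0,0,0.0],[-0.018,-0.0159,0,0,0,0,0.0],[-0.018,-0.0159,0,0,0,0,0.0],[-0.018,-0.0159,0,0,0,0,0.0],[-0.018,-0.0159,0,0,0,0,0.0]],
  ],
)

```text
time_s: 17.02
position: [0.5575, -0.1195, 0.1298]
tcp_rot: [0.486, 0.874, -0.0, 0.0]
contact_force: [0.5, -0.7, -6.2]
grip_width: 0.0065
grasp_force: 58.5
```

Call:
servo_tool(
  moves=[
    [[-0.0165,-0.01455,0,0,0,0,0.0],[-0.0135,-0.0119,0,0,0,0,0.0],[-0.009,-0.008,0,0,0,0,0.0],[-0.006,-0.0053,0,0,0,0,0.0],[-0.0045,-0.004,0,0,0,2,0.0],[0,0,0,0,0,4,0.0],[0,0,0,0,0,4,0.0],[0,0,0,0,0,4,0.0],[0,0,0,0,0,2,0.0],[0,0,0,0,0,0,0.0],[0,0,0,0,0,0,0.0]],
  ],
)

```text
time_s: 17.93
position: [0.5472, -0.1823, 0.1297]
tcp_rot: [0.602, 0.798, 0.0, -0.0]
contact_force: [-0.2, 0.1, -7.3]
grip_width: 0.0066
grasp_force: 58.5
```

```bash
python3 g.py .547 -.183 .1 15.8; python3 -c "
from h import *
snap('scene','s2');snap('top','t2')"
```

```text
t 17.93 pos [ 0.5472 -0.1823  0.1297] F [-0.24  0.06 -7.25] w 0.0066
shift [-0.6 -0.4 29.7] rot [-0.   -0.02  0.11] q [-0.4   0.33  1.83  0.    0.98 -0.68]
```

View pics/s2.png

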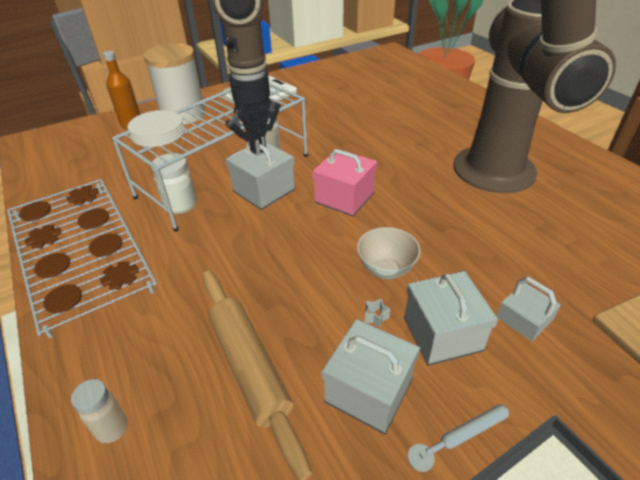

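The picture shows the tin held upright at (262,175) in front of the shelf, clear of the pink one at (345,180). I'll set it down.

Call:
servo_tool(
  moves=[
    [[0,0,0.006,0,0,0,0.0],[0,0,0.007,0,0,0,0.0],[0,0,0.006,0,0,0,0.0],[0,0,0.004,0,0,0,0.0],[0,0,0.003,0,0,0,0.0],[0,0,0.0015,0,0,0,0.0],[0,0,0.001,0,0,0,0.0],[0,0,0,0,0,0,0.0],[0,0,0,0,0,0,0.015],[0,0,0,0,0,0,0.03],[0,0,0,0,0,0,0.045],[0,0,0,0,0,0,0.06]],
  ],
)

```text
time_s: 19.03
position: [0.5485, -0.1836, 0.1028]
tcp_rot: [0.603, 0.798, 0.0, 0.002]
contact_force: [-0.5, -0.1, -1.0]
grip_width: 0.0506
grasp_force: 0.0
```

Call:
servo_tool(
  moves=[
    [[0,0,0,0,0,0,0.06],[0,0,-0.01,0,0,0,0.06],[0,0,-0.015,0,0,0,0.06],[0,0,-0.02,0,0,0,0.06],[0,0,-0.025,0,0,0,0.06],[0,0,-0.03,0,0,0,0.06],[0,0,-0.03,0,0,0,0.06],[0,0,-0.02,0,0,0,0.06],[0,0,0,0,0,0,0.06],[0,0,0,0,0,0,0.06]],
  ],
)

```text
time_s: 19.87
position: [0.5483, -0.1834, 0.2538]
tcp_rot: [0.603, 0.798, 0.001, 0.002]
contact_force: [-0.6, -0.7, -0.0]
grip_width: 0.0602
grasp_force: 0.0
```

```bash
cat > sh.py <<'E'
from h import *
C=np.array([.588,-.327]);a=np.radians(-74.2);ex=np.array([np.cos(a),np.sin(a)]);ey=np.array([-ex[1],ex[0]])
def w(x,y,z): return [*(C+x*ex+y*ey).round(4),z]
E
python3 -c "
from sh import *
from g import go
go(w(-.26,0,.25),15.8)
go(w(-.26,0,.25),15.8,-52)
c=snap('wrist','w6')
im=c['color'];g=cv2.cvtColor(im,cv2.COLOR_RGB2HSV);m=((g[...,1]<60)&(g[...,2]>135)).astype(np.uint8)
for x in cv2.findContours(m,cv2.RETR_EXTERNAL,cv2.CHAIN_APPROX_NONE)[0]:
    if cv2.contourArea(x)>5000:
        r=cv2.minAreaRect(np.array([onz(c,*p,.089)[:2] for p in x[:,0]],np.float32)*1000);p=np.array(r[0])/1000-C;print(np.round(r[0],1),np.round(r[1],1),round((r[2]+45)%90-45,1),'shelf',p@ex,p@ey)
"
```

```text
t 19.87 pos [ 0.5483 -0.1834  0.2538] F [-0.61 -0.74 -0.02] w 0.0602
shift [111.1  -0.7   3.4] rot [0.21 0.17 0.06] q [-0.4   0.2   1.73 -0.    1.21 -0.67]
t 19.87 pos [ 0.5483 -0.1834  0.2538] F [-0.61 -0.74 -0.02] w 0.0602
shift [111.1  -0.7   3.4] rot [ 2.200e-01 -5.183e+01 -4.000e-02] q [-0.4   0.2   1.73 -0.    1.21 -0.67]
[ 586.4 -355.4] [151.1 153. ] 13.5 shelf 0.02692664435282965 -0.009264320635269333
[ 389.9 -368. ] [195.1 108.5] -42.0 shelf -0.014518615869489626 -0.20171972686432368
[ 779.9 -253.3] [111.7 245.8] -14.9 shelf -0.018616010118057174 0.204748235544859
[ 547.5 -182.1] [104.1 105.2] 15.9 shelf -0.15046591549327576 0.00047386059254407446
```

Call:
servo_tool(
  moves=[
    [[0.025,0,0,0,0,0,0.06],[0.03,0,0,0,0,0,0.07],[0.03,0,0,0,0,0,0.07],[0.026,0,0,0,0,0,0.07],[0,0,0,0,-5,0,0.07],[0,0,0,0,-5,0,0.07],[0,0,0,0,-5,0,0.07],[0,0,0,0,-5,0,0.07],[0,0,0,0,-5,0,0.07],[0,0,0,0,-5,0,0.07],[0,0,0,0,0,0,0.07],[0,0,0,0,0,0,0.07]],
  ],
)

```text
time_s: 20.92
position: [0.5151, -0.0752, 0.2487]
tcp_rot: [0.581, 0.772, -0.157, 0.204]
contact_force: [0.4, -0.3, 0.9]
grip_width: 0.0701
grasp_force: 0.0
```

```bash
python3 -c "
from sh import *
from g import go
go(w(-.26,0,.25),15.8,-52)
go(w(-.26,0,.045),15.8,-52)
"
```

```text
t 20.92 pos [ 0.5151 -0.0752  0.2487] F [ 0.37 -0.34  0.92] w 0.0701
shift [-2.5  1.6 -0. ] rot [ -0.1  -22.16   0.36] q [ 0.07  0.05  1.99 -0.59  1.07  0.07]
t 20.92 pos [ 0.5151 -0.0752  0.2487] F [ 0.37 -0.34  0.92] w 0.0701
shift [ 99.5   2.7 177.8] rot [ -0.1  -22.16   0.36] q [ 0.07  0.05  1.99 -0.59  1.07  0.07]
```

Call:
servo_tool(
  moves=[
    [[0,0,0,0,-3.2,0,0.07],[0,0,0,0,-3.2,0,0.07],[0,0,0,0,-3.2,0,0.07],[0,0,0,0,-3.2,0,0.07],[0,0,0,0,-3.2,0,0.07],[0,0,0,0,-3.2,0,0.07],[0,0,0,0,-3,0,0.07],[0,0,0,0,0,0,0.07],[0,0,0,0,0,0,0.07]],
  ],
)

```text
time_s: 21.67
position: [0.5164, -0.0767, 0.2503]
tcp_rot: [0.541, 0.717, -0.266, 0.349]
contact_force: [-0.9, 0.2, -0.1]
grip_width: 0.0697
grasp_force: 0.0
```

```bash
python3 -c "
from sh import *
from g import go
go(w(-.26,0,.045),15.8,-52)
"
```

```text
t 21.67 pos [ 0.5164 -0.0767  0.2503] F [-0.9   0.21 -0.11] w 0.0697
shift [161.8   1.3 126.4] rot [-0.1   0.07  0.13] q [ 0.26  0.16  2.05 -1.02  1.18  0.52]
```

Call:
servo_tool(
  moves=[
    [[0.0135,0,0.0105,0,0,0,0.07],[0.0135,0,0.0105,0,0,0,0.07],[0.0135,0,0.0105,0,0,0,0.07],[0.0135,0,0.0105,0,0,0,0.07],[0.0135,0,0.0105,0,0,0,0.07],[0.0135,0,0.0105,0,0,0,0.07],[0.0135,0,0.0105,0,0,0,0.07],[0,0,0,0,0,0,0.07]],
  ],
)

```text
time_s: 22.33
position: [0.5153, -0.0774, 0.129]
tcp_rot: [0.542, 0.717, -0.267, 0.348]
contact_force: [0.1, -0.5, -0.4]
grip_width: 0.0702
grasp_force: 0.0
```

```bash
python3 -c "
from sh import *
from g import go
go(w(-.26,0,.045),15.8,-52)
snap('scene','s3')
"
```

```text
t 22.33 pos [ 0.5153 -0.0774  0.129 ] F [ 0.05 -0.49 -0.41] w 0.0702
shift [66.3  2.4 51.6] rot [-0.23  0.03  0.15] q [ 0.26  0.38  2.1  -1.13  1.06  0.78]
```

View pics/s3.png

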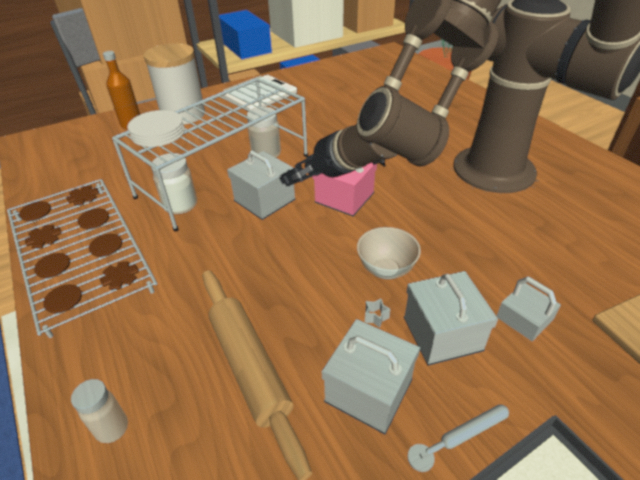

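The picture shows the gripper at about (310,170) behind the tin at (262,185), with the wrist clear of the pink tin. But q4 is near its limit, so I'll fit a small arm model to choose the pushing tilt.

```bash
cat > fk.py <<'E'
from sh import *
from g import pose
from scipy.optimize import least_squares
from scipy.spatial.transform import Rotation as Rn
s=ctrl.get_state()
Q=[[1.268,.3089,1.6351,0,1.1997,-.07],[.55,.19,1.85,0,1.1,.81],[.55,.33,1.91,0,.91,.81],[.45,.48,1.48,0,1.19,-.06],[.16,.32,1.67,0,1.14,-.39],[.16,.4,1.73,0,1.01,-.4],[-.4,.33,1.83,0,.98,-.68],[-.4,.2,1.73,0,1.21,-.67],[.07,.05,1.99,-.59,1.07,.07],[.26,.16,2.05,-1.02,1.18,.52],s["q"]]
P=[[.144,.6074,.2302],[.4399,.322,.2009],[.4434,.3248,.101],[.6056,.3422,.1938],[.6022,.1432,.2018],[.6015,.1406,.1293],[.5472,-.1823,.1297],[.5483,-.1834,.2538],[.5151,-.0752,.2487],[.5164,-.0767,.2503],s["position"]]
def fk(q,k):
    a,b,H,L1,L2,e,L=k;z=lambda t:Rn.from_euler('z',t);y=lambda t:Rn.from_euler('y',t)
    th=q[1]+q[2]
    w=np.array([a,b,H])+y(q[1]).apply([0,0,L1])+y(th).apply([e,0,L2])
    R=z(q[0])*y(th)*z(q[3])*y(q[4])*z(q[5]);return z(q[0]).apply(w)+R.apply([0,0,L]),R
k=least_squares(lambda k:np.ravel([fk(q,k)[0]-p for q,p in zip(Q,P)]),[0,.04,.35,.4,.4,0,.3]).x
print(k.round(3),np.abs([fk(q,k)[0]-p for q,p in zip(Q,P)]).max())
R0=fk(s["q"],k)[1].inv()*Rn.from_quat(s["tcp_rot"]);print('toolrot',R0.as_rotvec(True).round(1))
lo=[-3.06,-.79,.05,-1.5,.05,-2.94];hi=[3.06,1.96,2.63,4.34,2.64,2.94]
def ik(p,yaw,tilt):
    T=pose(yaw,tilt)
    r=least_squares(lambda q:np.r_[fk(q,k)[0]-p,.3*((fk(q,k)[1]*R0).inv()*T).as_rotvec()],s["q"],bounds=(lo,hi));return r.x.round(2),r.cost
for x in(-.21,-.076):
  for tilt in(-30,-35,-40):
    for yaw in (15.8,8):
      for zz in(.035,.05):print(x,tilt,yaw,zz,*ik(w(x,0,zz),yaw,tilt))
E
python3 fk.py
```

```text
[-0.003  0.044  0.309  0.487  0.527  0.035  0.318] 0.005315888288581122
toolrot [-0.  0. 90.]
-0.21 -30 15.8 0.035 [-0.03  0.42  2.07 -0.87  0.67  0.4 ] 9.991209553961989e-27
-0.21 -30 15.8 0.05 [-0.03  0.39  2.07 -0.85  0.69  0.36] 3.697122526506875e-27
-0.21 -30 8 0.035 [-0.02  0.45  2.02 -0.81  0.75  0.47] 1.4761428822971423e-26
-0.21 -30 8 0.05 [-0.02  0.42  2.02 -0.79  0.77  0.44] 3.1964970965052676e-26
-0.21 -35 15.8 0.035 [ 0.01  0.45  2.08 -1.01  0.71  0.56] 1.2808990379353768e-17
-0.21 -35 15.8 0.05 [ 0.01  0.42  2.08 -0.98  0.73  0.52] 1.6701627558269342e-17
-0.21 -35 8 0.035 [ 0.02  0.48  2.03 -0.92  0.8   0.6 ] 1.1306388506602575e-17
-0.21 -35 8 0.05 [ 0.02  0.45  2.03 -0.9   0.81  0.57] 4.0898365844584876e-17
-0.21 -40 15.8 0.035 [ 0.06  0.48  2.09 -1.13  0.77  0.71] 7.56665139930665e-17
-0.21 -40 15.8 0.05 [ 0.06  0.45  2.09 -1.1   0.78  0.67] 1.3614039889065314e-19
-0.21 -40 8 0.035 [ 0.07  0.52  2.03 -1.02  0.85  0.72] 1.5308082575033555e-22
-0.21 -40 8 0.05 [ 0.07  0.48  2.03 -1.    0.87  0.69] 2.6567226028432443e-22
-0.076 -30 15.8 0.035 [-0.27  0.49  1.97 -0.89  0.
[... 215 characters left out ...]
26  0.49  1.92 -0.81  0.69  0.23] 3.3526398209979578e-21
-0.076 -35 15.8 0.035 [-0.24  0.5   1.99 -1.07  0.61  0.39] 7.333774336615148e-21
-0.076 -35 15.8 0.05 [-0.24  0.47  1.99 -1.04  0.62  0.34] 1.976042602402496e-21
-0.076 -35 8 0.035 [-0.22  0.53  1.94 -0.99  0.7   0.43] 1.8449175804486446e-19
-0.076 -35 8 0.05 [-0.22  0.5   1.94 -0.96  0.72  0.4 ] 2.1105326337914975e-20
-0.076 -40 15.8 0.035 [-0.2   0.52  2.01 -1.24  0.65  0.57] 3.807431046426829e-25
-0.076 -40 15.8 0.05 [-0.2   0.49  2.01 -1.2   0.66  0.53] 4.4850105632526966e-23
-0.076 -40 8 0.035 [-0.18  0.56  1.95 -1.12  0.75  0.59] 4.1712549675377986e-20
-0.076 -40 8 0.05 [-0.18  0.53  1.95 -1.1   0.76  0.55] 4.890881787328563e-21
```

A tilt of -36° is feasible, with q4 about -1.08. I'll retilt, then descend behind the tin.

Call:
servo_tool(
  moves=[
    [[0,0,0,0,4,0,0.05],[0,0,0,0,4,0,0.045],[0,0,0,0,4,0,0.045],[0,0,0,0,4,0,0.045],[0,0,0,0,0,0,0.045],[0,0,0,0,0,0,0.045]],
  ],
)

```text
time_s: 22.88
position: [0.5184, -0.0774, 0.1341]
tcp_rot: [0.574, 0.757, -0.186, 0.25]
contact_force: [-0.1, -0.6, 0.6]
grip_width: 0.0447
grasp_force: 0.0
```

```bash
python3 -c "
from sh import *
from g import go
go(w(-.25,0,.037),15.8,-36)
"
```

```text
t 22.88 pos [ 0.5184 -0.0774  0.1341] F [-0.12 -0.57  0.62] w 0.0447
shift [50.1 -1.4 83.6] rot [ 0.17  0.31 -0.23] q [ 0.13  0.25  2.08 -0.85  0.9   0.43]
```

Call:
servo_tool(
  moves=[
    [[0.005,-0.0001,0.0084,0,0,0,0.045],[0.005,-0.0001,0.0084,0,0,0,0.045],[0.005,-0.0001,0.0084,0,0,0,0.045],[0.005,-0.0001,0.0084,0,0,0,0.045],[0.005,-0.0001,0.0084,0,0,0,0.045],[0.005,-0.0001,0.0084,0,0,0,0.045],[0.005,-0.0001,0.0084,0,0,0,0.045],[0.005,-0.0001,0.0084,0,0,0,0.045],[0.005,-0.0001,0.0084,0,0,0,0.045],[0.005,-0.0001,0.0084,0,0,0,0.045],[0,0,0,0,0,0,0.045],[0,0,0,0,0,0,0.045]],
  ],
)

```text
time_s: 23.88
position: [0.5178, -0.0857, 0.0335]
tcp_rot: [0.573, 0.759, -0.188, 0.247]
contact_force: [-0.2, 0.4, -0.1]
grip_width: 0.045
grasp_force: 0.0
```

```bash
python3 -c "
from sh import *
from g import go
go(w(-.21,0,.037),15.8,-36)
go(w(-.08,0,.037),15.8,-36)
"
```

```text
t 23.88 pos [ 0.5178 -0.0857  0.0335] F [-0.22  0.42 -0.12] w 0.045
shift [-35.4   1.8  21.5] rot [-0.05  0.2   0.1 ] q [ 0.11  0.46  2.1  -1.01  0.76  0.65]
t 23.88 pos [ 0.5178 -0.0857  0.0335] F [-0.22  0.42 -0.12] w 0.045
shift [-140.3    1.7   98.2] rot [-0.05  0.2   0.1 ] q [ 0.11  0.46  2.1  -1.01  0.76  0.65]
```

Call:
servo_tool(
  moves=[
    [[-0.008,0.0004,0.005,0,0,0,0.045],[-0.008,0.0004,0.005,0,0,0,0.045],[-0.008,0.0004,0.005,0,0,0,0.045],[-0.004,0.0004,0.003,0,0,0,0.045],[-0.00405,0,0.00295,0,0,0,0.045],[-0.00405,0,0.00295,0,0,0,0.045],[-0.00405,0,0.00295,0,0,0,0.045],[-0.00405,0,0.00295,0,0,0,0.045],[-0.00405,0,0.00295,0,0,0,0.045],[-0.00405,0,0.00295,0,0,0,0.045]],
  ],
)

```text
time_s: 24.72
position: [0.5377, -0.1451, 0.0364]
tcp_rot: [0.573, 0.759, -0.186, 0.248]
contact_force: [-1.4, 7.1, 5.5]
grip_width: 0.0449
grasp_force: 3.7
```

```bash
cat > tin.py <<'E'
from sh import *
from g import go
go(w(-.08,0,.037),15.8,-36)
p=ctrl.get_state()["position"][:2]-C;print('tcp shelf',p@ex,p@ey)
for n in('top','scene'):
    c=snap(n,n[0]+'p%d'%(ctrl.get_state()["time_s"]*100))
E
python3 tin.py; ls pics
```

```text
t 24.72 pos [ 0.5377 -0.1451  0.0364] F [-1.42  7.15  5.52] w 0.0449
shift [-88.2  -1.3  63.6] rot [0.15 0.11 0.03] q [-0.02  0.46  2.07 -1.06  0.7   0.57]
tcp shelf -0.1887539543734669 0.0011082185495478619
crop1.png
s2.npy
s2.png
s3.npy
s3.png
scene0.npy
scene0.png
shelf.png
sp2476.npy
sp2476.png
t2.npy
t2.png
top0.npy
top0.png
tp2471.npy
tp2471.png
w1.npy
w1.png
w2.npy
w2.png
w3.npy
w3.png
w4.npy
w4.png
w5.npy
w5.png
w6.npy
w6.png
```

Call:
servo_tool(
  moves=[
    [[-0.00405,0,0.00295,0,0,0,0.045],[-0.00405,0,0.00295,0,0,0,0.045],[-0.00405,0,0.00295,0,0,0,0.045],[-0.00405,0,0.00295,0,0,0,0.045],[-0.00405,0,0.00295,0,0,0,0.045],[-0.00405,0,0.00295,0,0,0,0.045]],
  ],
)

```text
time_s: 25.32
position: [0.5457, -0.1739, 0.0363]
tcp_rot: [0.573, 0.759, -0.186, 0.248]
contact_force: [-2.4, 6.6, 4.5]
grip_width: 0.0455
grasp_force: 3.5
```

```bash
python3 tin.py
python3 - <<'E'
from h import *
import glob
f=sorted(glob.glob('pics/sp*.npy'))[-1];c=np.load(f,allow_pickle=True).item()
t=np.load(sorted(glob.glob('pics/tp*.npy'))[-1],allow_pickle=True).item()
a=cv2.resize(c["color"][70:240,100:400],(800,453),interpolation=cv2.INTER_CUBIC)
cv2.imwrite('pics/v1.png',a[...,::-1])
E
```

```text
t 25.32 pos [ 0.5457 -0.1739  0.0363] F [-2.43  6.63  4.53] w 0.0455
shift [-64.   -1.2  45.9] rot [0.13 0.12 0.06] q [-0.08  0.47  2.06 -1.08  0.68  0.54]
tcp shelf -0.1587823808508987 0.0009915546155782864
```

View pics/v1.png

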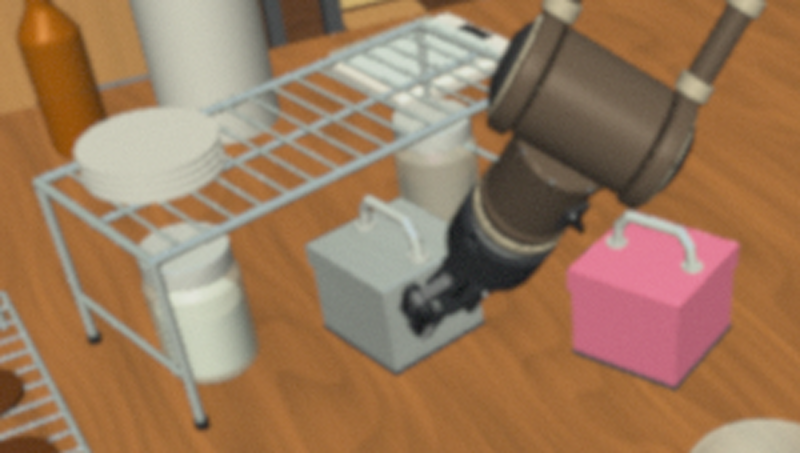

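The crop shows the tin upright at crop pixel (395,290), sliding straight towards the gap with the fingers behind it. I'll continue.

Call:
servo_tool(
  moves=[
    [[-0.0045,0,0.0033,0,0,0,0.045],[-0.0045,0,0.0033,0,0,0,0.045],[-0.0045,0,0.0033,0,0,0,0.045],[-0.0045,0,0.0033,0,0,0,0.045],[-0.0045,0,0.0033,0,0,0,0.045],[-0.0045,0,0.0033,0,0,0,0.045],[-0.0045,0,0.0033,0,0,0,0.045],[-0.0045,0,0.0033,0,0,0,0.045],[-0.0045,0,0.0033,0,0,0,0.045],[-0.0045,0,0.0033,0,0,0,0.045],[0,0,0,0,0,0,0.045]],
  ],
)

```text
time_s: 26.33
position: [0.5608, -0.2287, 0.0363]
tcp_rot: [0.573, 0.758, -0.187, 0.248]
contact_force: [0.5, -0.1, -0.2]
grip_width: 0.0448
grasp_force: 0.3
```

```bash
python3 tin.py
python3 - <<'E'
from sh import *
import glob
c=np.load(sorted(glob.glob('pics/sp*.npy'))[-1],allow_pickle=True).item()
t=np.load(sorted(glob.glob('pics/tp*.npy'))[-1],allow_pickle=True).item()
def draw(c,x0,y0,x1,y1,s):
    a=cv2.resize(c["color"][y0:y1,x0:x1],None,fx=s,fy=s,interpolation=cv2.INTER_CUBIC).copy()
    return a
a=draw(c,120,70,320,240,2);b=draw(t,430,80,610,310,2)
H=max(a.shape[0],b.shape[0]);o=np.zeros((H,a.shape[1]+b.shape[1],3),np.uint8);o[:a.shape[0],:a.shape[1]]=a;o[:b.shape[0],a.shape[1]:]=b
cv2.imwrite('pics/v2.png',o[...,::-1]);print(o.shape)
E
```

```text
t 26.33 pos [ 0.5608 -0.2287  0.0363] F [ 0.47 -0.15 -0.23] w 0.0448
shift [-18.1  -0.6  12.4] rot [0.04 0.19 0.05] q [-0.18  0.49  2.02 -1.1   0.64  0.47]
tcp shelf -0.1019735876332616 0.0005916303284120699
(460, 760, 3)
```

View pics/v2.png

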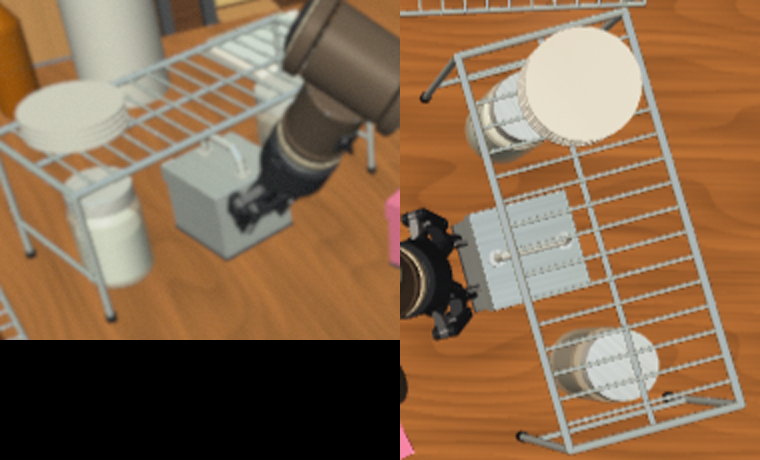

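Run:
```python
from sh import *
import glob
t=np.load(sorted(glob.glob('pics/tp*.npy'))[-1],allow_pickle=True).item()
for u,v,z in[(565,193,.089),(590,287,.089),(457,222,.089),(490,310,.089),(502,257,.09),(568,240,.09)]:
    p=onz(t,430+(u-400)/2,80+v/2,z)[:2]-C;print((p@ex).round(4),(p@ey).round(4))
```

```text
0.0032 0.0474
0.0021 -0.0545
-0.1139 0.0461
-0.1047 -0.0518
-0.0783 -0.0013
-0.0072 -0.0012
```

Call:
servo_tool(
  moves=[
    [[-0.00405,0,0.00295,0,0,0,0.045],[-0.00405,0,0.00295,0,0,0,0.045],[-0.00405,0,0.00295,0,0,0,0.045],[-0.00405,0,0.00295,0,0,0,0.045],[-0.0033,0,0.0024,0,0,0,0.045],[-0.0025,0,0.0018,0,0,0,0.045],[-0.0016,0,0.0012,0,0,0,0.045],[0,0,0,0,0,0,0.045]],
  ],
)

```text
time_s: 27.1
position: [0.5684, -0.2562, 0.0361]
tcp_rot: [0.573, 0.759, -0.187, 0.248]
contact_force: [-0.9, 3.1, 1.6]
grip_width: 0.0455
grasp_force: 1.8
```

```bash
python3 tin.py
```

```text
t 27.1 pos [ 0.5684 -0.2562  0.0361] F [-0.87  3.11  1.56] w 0.0455
shift [ 4.7 -0.5 -4.6] rot [0.04 0.15 0.06] q [-0.23  0.51  1.99 -1.11  0.61  0.42]
tcp shelf -0.07348653552004511 0.0004680538469400406
```

Call:
servo_tool(
  moves=[
    [[0.004,0,-0.003,0,0,0,0.045],[0.008,0,-0.006,0,0,0,0.045],[0.0125,0,-0.009,0,0,0,0.045],[0.0165,0,-0.012,0,0,0,0.045],[0.0165,0,-0.012,0,0,0,0.045],[0.0165,0,-0.012,0,0,0,0.045],[0.0165,0,-0.013,0,0,0,0.045],[0.012,0,-0.015,0,0,0,0.045],[0,0,0,0,0,0,0.045]],
  ],
)

```text
time_s: 27.95
position: [0.5321, -0.1278, 0.0421]
tcp_rot: [0.572, 0.759, -0.187, 0.248]
contact_force: [-0.2, 0.3, -0.5]
grip_width: 0.045
grasp_force: 0.0
```

```bash
python3 tin.py
python3 - <<'E'
from sh import *
import glob
c=np.load(sorted(glob.glob('pics/sp*.npy'))[-1],allow_pickle=True).item()
t=np.load(sorted(glob.glob('pics/tp*.npy'))[-1],allow_pickle=True).item()
def draw(c,x0,y0,x1,y1,s): return cv2.resize(c["color"][y0:y1,x0:x1],None,fx=s,fy=s,interpolation=cv2.INTER_CUBIC)
a=draw(c,120,80,320,230,2);b=draw(t,450,150,580,290,3)
o=np.zeros((420,790,3),np.uint8);o[:300,:400]=a;o[:,400:]=b
cv2.imwrite('pics/v3.png',o[...,::-1])
E
```

```text
t 27.95 pos [ 0.5321 -0.1278  0.0421] F [-0.19  0.32 -0.54] w 0.045
shift [-99.4  -1.   79. ] rot [0.12 0.17 0.21] q [ 0.02  0.45  2.08 -1.03  0.73  0.57]
tcp shelf -0.20688952016997406 0.0004891236925730497
```

View pics/v3.png

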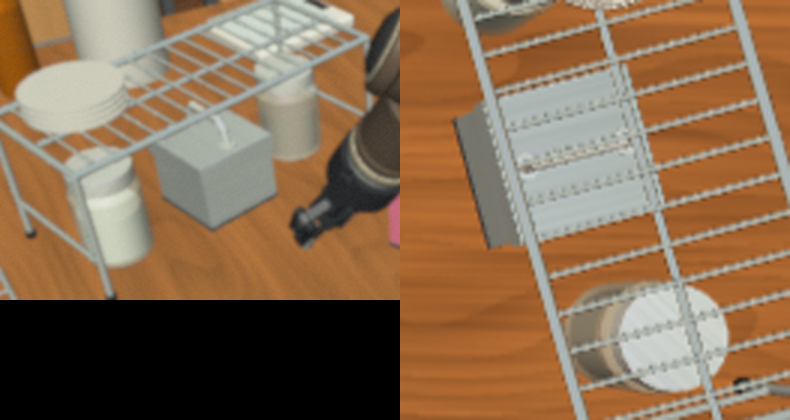

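Run:
```python
from sh import *
import glob
t=np.load(sorted(glob.glob('pics/tp*.npy'))[-1],allow_pickle=True).item()
s=np.load(sorted(glob.glob('pics/sp*.npy'))[-1],allow_pickle=True).item()
for u,v,z in[(628,65,.089),(662,210,.089),(455,118,.003),(490,248,.003),(528,165,.09),(628,145,.09)]:
    p=onz(t,450+(u-400)/3,150+v/3,z)[:2]-C;print((p@ex).round(4),(p@ey).round(4))
for u,v,z in[(212,228,.0),(276,188,0)]: # scene bottom front corners
    p=onz(s,120+u/2,80+v/2,z)[:2]-C;print('scene',(p@ex).round(4),(p@ey).round(4))
```

```text
0.0331 0.0501
0.0288 -0.0538
-0.069 0.0501
-0.0693 -0.0518
-0.0529 -0.0003
0.0178 -0.0041
scene -0.0665 0.0484
scene -0.0585 -0.0572
```

The tin stands at shelf x ≈ -19 mm and y ≈ -2 mm, square to the shelf. Its lid front is about 15 mm inside the shelf edge, and the gripper is clear.

```bash
python3 -c "
from workcell import ctrl
print(ctrl.finish_job())"
```

```text
the job is handed in; nothing more can be done
None
```

The job is handed in: tin B was the full one (about 7 N when lifted) and stands upright, wholly under the shelf between the jars; A and C were empty and are back within 0.5 mm of where they stood.

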